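# Pack the lens mount into the kit carrier and lift the carrier level by its handle

## Robot

A 6-joint arm with a two-finger parallel gripper is mounted at the origin on a cart in front of the work surface, level with it; the furniture and walls round the work are solid. World frame = base frame: x ahead of the robot, y to its left, z up, the work surface at z = 0. Lengths are in m, angles in rad, forces in N, time in s.
With the tool pointing down it reaches from about 0.3 to 1 m from the base axis. Payload 5.1 kg.
Tool frame: the origin (TCP) lies midway between the tips of the shut fingers; the grasp point (between the pads) lies 19 mm behind it; z points along the fingers, y is the line along which they close (so a half turn about z gives the same grasp; the last joint's range is limited). The gripper opens to 95 mm and grips with 3 to 60 N. Pads are 20 mm wide; open, the fingers measure 119 mm over their backs; the gripper's body (75 mm by 180 mm) begins 59 mm behind the grasp point.
Start: joints at [-1.27, 0.124, 1.65, -0, 1.367, -0.083], TCP at [0.243, -0.603, 0.215] pointing down, gripper open.
Joint ranges: [-2.61, 2.61], [-1.02, 2.33], [0.03, 2.71], [-1.35, 4.49], [0.32, 2.68], [-2.91, 2.91]. Speed limits (rad/s): [2.57, 2.57, 3.14, 3.14, 3.14, 3.14].

## Interface

Orientations are given as a rotation vector (axis times angle).
In Python, from workcell import monitor, grab_frame, camera_info, arm gives the robot as it stands.
- The arm moves only by the tool servo_tool, never from a script. Its argument "deltas" is a list of rows, each an object of numbers: "x", "y", "z": the shift along the tool's x, y, z in units of 50 mm (1.0 is 50 mm); "ax", "ay", "az": the turn, a rotation vector about the tool's x, y, z in units of 0.08 rad (1.0 is 0.08 rad); "claw": the opening, from -1 (shut) to 1 (fully open). In form: [{"x": .., "y": .., "z": .., "ax": .., "ay": .., "az": .., "claw": ..}, ...]. A call has 1 to 12 rows; each row shifts and turns the commanded pose from where the row before left it, along the tool's axes as they then stand; what a row does not reach is not made up. A row lasts 1/8 s, in which the tool goes at most 62.5 mm and 10.7 degrees, less where a joint would pass 70% of its speed; a pose out of reach is approached as far as the arm can. A call with a number of a shift or a turn outside -1 to 1 is refused whole. A call with a gripper value outside its range is refused whole. The fingers move at their own pace and stop on an object; "force" is the grip in N (left out, the last holds). Time passes only in rows, so rows that do not move let the fingers close. It gives the time, the measured TCP pose, the force, the opening and the grip force at its end, in the units of the state.
- monitor.sense(): the state, without advancing time (a new reading comes with each control period).
- grab_frame(name): name is "scene" or "top" or "wrist"; returns the picture (384x512x3 uint8, red, green, blue); there is no depth.
- camera_info(name): a dict with "fx", "fy", "cx", "cy" (pixels), "origin" and "orientation" of the camera in the world. Camera axes: x right, y up, looking along -z (the intrinsics and any distortion apply to the point x, -y, -z); pixel columns grow to the right and rows downward; lengths in m; the calibration is good to about 2 mm. The wrist camera is an equidistant fisheye: a pixel r from the principal point sees the ray r / f radians off the axis. A picture is of the moment at which its call begins: read the wrist's pose just before it. camera_info takes no time and is no camera call; for the wrist camera it gives the pose at the moment of the call.
- arm.close_job(): hands the job in; it is judged then, once.
The state is a dict: "time_s": time; "joint_positions": joint angles; "joint_vel": joint speeds; "tau": joint torques, N m; "position": TCP position; "tcp_rot": TCP orientation; "wrist_force": force on the tool from outside, world axes, zero at the start; "moment": the same for the moment, N m; "grip_width": finger opening in m; "grasp_force": force on a finger pad.
Only numpy, scipy, OpenCV 4.12 (cv2) and the standard library are available. Lean on these libraries where they do the work, as an engineer would, in place of code of your own. Each camera call takes 0.05 s, during which the arm holds its last target. There are 200 camera calls.

## Task

Stand the lens mount upright in the free pocket of the blue kit carrier and let go of it. Then take the black sleeve of the carrier's swing handle, swing the handle up and lift the carrier by it a good ten centimetres clear of the table, with everything still standing in its pocket. Finish while holding it there, level and steady; leave the things lying around where they are.

Things in the scene. Friction and masses are not known exactly. Their poses are not given: they have to be found in the camera images.
- lens_mount: Lens mount, 0.17 to 0.25 kg: black round foot (40 mm diameter, 8 mm high), steel post (13 mm diameter), black upright lens ring on top (30 mm diameter, 12 mm thick, centre 73 mm above the underside, top at 88). Stands on the table. Origin: centre of the foot's underside; z up; x is the optical axis, so the ring can be pinched across its edge along y (30 mm).
- carrier: Blue sheet-metal carrier, loose on the table, 0.9 kg loaded: tray 106 x 206 mm, rim 34 mm high, grey foam insert (top at 25 mm) with three round pockets in a row along y. Ears at both y ends rise to 98 mm and carry the handle's pivots at x = 0, 80 mm up. Origin: centre of the underside; z up; y along the row; the handle lies folded on the -x side.
- pocket_free (a point): Centre of the floor of the free (empty) pocket, at the carrier's +y end. Pocket: round, 48 mm diameter, 12 mm deep, floor 13 mm above the carrier's underside. Axes as the carrier's.
- pocket_mid (a point): Centre of the floor of the middle pocket (same size), 62 mm from the free one; occupied.
- pocket_end (a point): Centre of the floor of the third pocket (same size), at the carrier's -y end; occupied.
- handle (a joint): Angle of the U-shaped 6 mm rod handle hinged on the ears, rad: 0 = folded level on the carrier's -x side (at rest, on a stop), 1.57 = straight up. At angle a its cross bar is at x = -110 cos a, z = 80 + 110 sin a mm in the carrier's frame. It turns easily: it falls back when let go, and the lifted carrier hangs below it and swings a little before it comes to rest.
- handle_sleeve: Black plastic sleeve in the middle of the handle's cross bar, where it is held: 18 mm diameter (21 at the end collars), 90 mm long along y. It turns easily on the bar, slightly damped, so it can be gripped firmly while the handle swings up. Origin: its centre; y along the bar; x and z turn with it.
- mirror_mount: Mirror mount on a post with a round foot (45 x 45 x 94 mm), standing in the middle or the end pocket of the carrier; it must stay there. Origin: about the centre of the foot's underside; z up.
- power_sensor: Black sensor disc (44 mm diameter, 16 mm high) lying in the other occupied pocket; it must stay there. Origin: centre of the underside; z up.
- clamp_fork: Bystander: black clamping fork lying flat, 22 x 75 x 8 mm. Origin: centre of the underside.
- hex_key: Bystander: black L-shaped hex key lying flat, 31 x 88 x 5 mm. Origin: centre of the underside.
- tape_roll: Bystander: blue roll of tape lying flat, 63 mm diameter, 19 mm high. Origin: centre of the underside.
There are look-alikes about, which are no part of the job. There is more than one size of the power_sensor; the one meant has the size given above.

How it is judged:
By the outcome, as a careful person would: the job done as asked, in the order asked, and still so for the second after the job is handed in, while the arm keeps its last pose, push and grip.
It also fails if it takes over 59 s, if anything falls off the work surface, if the arm or the gripper's body presses on something with over 40 N, if the wrist force passes 120 N, or if a joint passes its speed limit or range.

## Working session

There is one attempt and no reset: what is moved stays moved. The work goes in short steps, Python scripts to look and compute and a tool call to move; the robot and the scene stay as the last step left them, time stands still between calls to the robot, and variables do not carry over. Pictures are saved under pics/ and viewed, at most 10 in all, crops included, and the job is handed in when it is done.

Besides the shell and the picture viewer there is one more tool, called as a command line: name --argument value ..., lists and objects as JSON in quotes. servo_tool: Moves the arm, as the interface text tells. Its arguments: {"type":"object","properties":{"deltas":{"type":"array","items":{"type":"object","properties":{"x":{"type":"number"},"y":{"type":"number"},"z":{"type":"number"},"ax":{"type":"number"},"ay":{"type":"number"},"az":{"type":"number"},"claw":{"type":"number"}}}},"force":{"type":"number"}},"required":["deltas"]}

```bash
mkdir -p pics; ls
python3 - <<'E'
from workcell import monitor, grab_frame, camera_info, arm
import cv2, numpy as np
print(monitor.sense())
for n in ("scene","top","wrist"):
    print(n, camera_info(n))
    im=grab_frame(n); cv2.imwrite(f"pics/{n}0.png", im[:,:,::-1])
E
```

```text
pics
{'time_s': 0.0, 'joint_positions': array([-1.26959881e+00,  1.24499856e-01,  1.65168822e+00,  5.53121331e-06,
        1.36749431e+00, -8.25965938e-02]), 'joint_vel': array([ 7.53710616e-04, -1.33779294e-03, -1.24517771e-04,  3.15996720e-04,
       -7.69291524e-04,  2.63799174e-05]), 'tau': array([ 1.77706464e-03, -4.17605567e+01, -3.59926665e+01,  7.75201991e-02,
        4.90852911e-02, -1.99839851e-04]), 'position': array([ 0.24316981, -0.60209925,  0.21338204]), 'tcp_rot': array([-3.08188679e+00, -5.98771152e-01,  3.49381739e-04]), 'wrist_force': array([ 0.04758788, -0.43734495, -0.3272776 ]), 'moment': array([-0.0300634 , -0.02799628,  0.04100598]), 'grasp_force': 0.0, 'grip_width': 0.0953777595431443}
scene {'fx': 362.332978166277, 'fy': 362.332978166277, 'cx': 249.5500918651747, 'cy': 199.6803055361399, 'origin': array([-0.06834745, -0.46673122,  0.58679829]), 'orientation': array([ 0.85621198, -0.4562145 , -0.91026552])}
top {'fx': 399.1995314104953, 'fy': 399.1995314104953, 'cx': 253.58740923431608, 'cy': 184.40433986357604, 'origin': array([ 0.42045355, -0.10548241,  0.93533165]), 'orientation': array([ 0.11009215, -0.06656507, -1.59480717])}
wrist {'fx': 297.3186396354542, 'fy': 297.3186396354542, 'cx': 255.5794178350228, 'cy': 191.53701867112844, 'origin': array([ 0.30429507, -0.57818046,  0.3829112 ]), 'orientation': array([-0.20629401,  0.14198108, -1.18144201])}
```

View pics/top0.png

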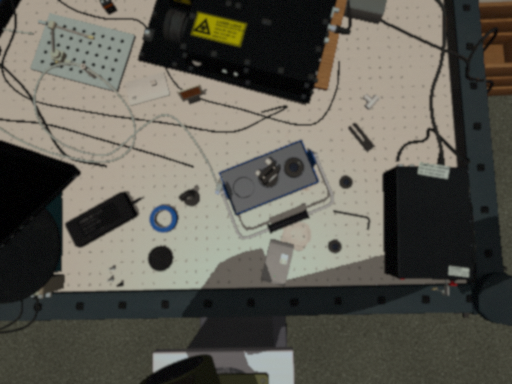

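View pics/scene0.png

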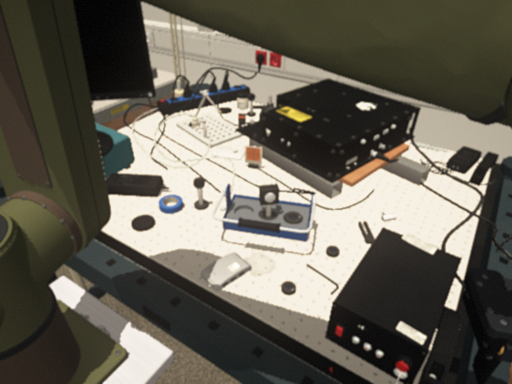

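The top view shows the carrier at about (268,185), with its free pocket at (243,187) on the left and the handle folded toward the robot, sleeve at (288,219). The lens mount stands at (190,197) and the tape roll is at (164,218). In the scene view the lens mount is at (200,192). It is the only post with a ring standing outside the carrier. One enlarged crop will confirm this and give the pixels.

Run:
```python
import cv2, numpy as np
t=cv2.imread("pics/top0.png")[135:250,170:345]; s=cv2.imread("pics/scene0.png")[165:265,180:330]
a=cv2.resize(t,None,fx=4,fy=4,interpolation=cv2.INTER_CUBIC)[:, :]
cv2.imwrite("pics/tc.png",a)
b=cv2.resize(s,None,fx=5,fy=5,interpolation=cv2.INTER_CUBIC); cv2.imwrite("pics/sc.png",b)
```

```text
(no output)
```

View pics/tc.png

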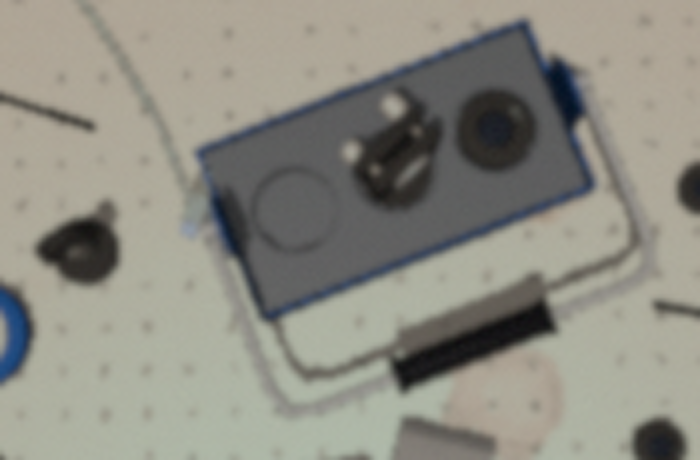

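View pics/sc.png

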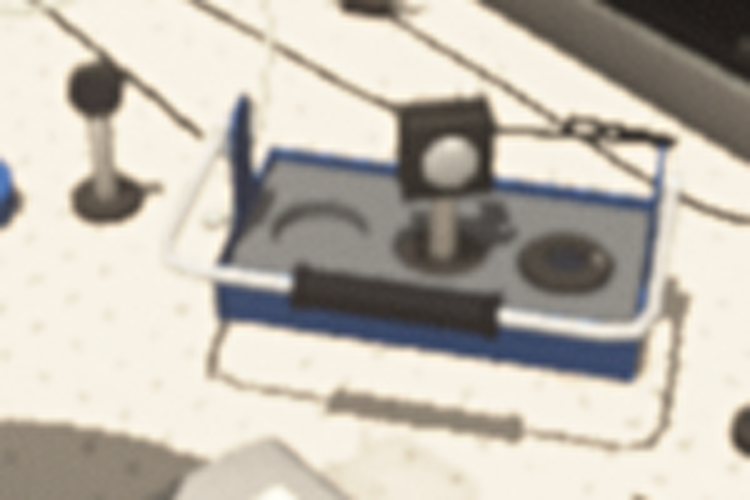

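The crops confirm it. The lens mount has its foot at top-crop (87,250) and scene-crop (108,200), with its ring above. The free pocket is at top-crop (294,210) and the mirror mount is in the middle. The power sensor is in the end pocket, and the loose discs outside are look-alikes to ignore. Next I fit the poses.

```bash
cat > h.py <<'E'
import numpy as np, cv2
from scipy.spatial.transform import Rotation as R
from scipy.optimize import least_squares
from workcell import monitor, grab_frame, camera_info, arm
def proj(P,c,fish=False):
    q=(np.atleast_2d(P)-c["origin"])@R.from_rotvec(c["orientation"]).as_matrix()
    q=q*[1,-1,-1]
    if fish:
        r=np.hypot(q[:,0],q[:,1]); k=np.arctan2(r,q[:,2])/np.maximum(r,1e-9); uv=q[:,:2]*k[:,None]
    else: uv=q[:,:2]/q[:,2:]
    return uv*[c["fx"],c["fy"]]+[c["cx"],c["cy"]]
def ray(px,c,z,fish=False):
    d=(np.array(px,float)-[c["cx"],c["cy"]])/[c["fx"],c["fy"]]
    if fish:
        t=np.hypot(*d); d=np.array([*(d/max(t,1e-9)*np.sin(t)),np.cos(t)])
    else: d=np.array([*d,1.])
    w=R.from_rotvec(c["orientation"]).apply(d*[1,-1,-1]); o=c["origin"]
    return o+w*(z-o[2])/w[2]
def W(p,P):
    return R.from_euler("z",p[2]).apply(np.atleast_2d(P))+[p[0],p[1],0]
def totool(v):  # world vector -> tool axes, units of 50mm
    s=monitor.sense(); return R.from_rotvec(s["tcp_rot"]).inv().apply(v)/.05
E
python3 - <<'E'
from h import *
T=camera_info("top");S=camera_info("scene")
ft=lambda a:(np.array(a)+.5)/4-.5+[170,135]
fs=lambda a:(np.array(a)+.5)/5-.5+[180,165]
m=.001
Pt=m*np.array([[53,103,34],[53,-103,34],[-53,-103,34],[-53,103,34],[-110,0,80],[0,62,25]])
ut=ft([[200,152],[527,24],[592,187],[268,317],[475,345],[294,210]])
Ps=m*np.array([[-53,-103,0],[-53,103,0],[53,103,34],[53,-103,34],[-110,45,80],[-110,-45,80]])
us=fs([[635,380],[218,313],[275,150],[657,203],[293,287],[500,314]])
def f(p):return np.r_[(proj(W(p,Pt),T)-ut),(proj(W(p,Ps),S)-us)].ravel()
r=least_squares(f,[.42,-.13,.3],loss="soft_l1");print(r.x,np.round(f(r.x).reshape(-1,2),1).tolist())
p=r.x;print("pocket",W(p,[0,.062,0]),"sleeve",W(p,[-.11,0,.08]))
# lens mount: foot in top/scene, ring in scene
uL=np.vstack([ft([[87,250]]),fs([[106,202]]),fs([[97,89]])])
g=lambda q:np.r_[proj([[q[0],q[1],.008]],T)-uL[:1],proj([[q[0],q[1],.006]],S)-uL[1:2],proj([[q[0],q[1],.073]],S)-uL[2:]].ravel()
r=least_squares(g,[.4,.06]);print(r.x,g(r.x))
print(ray(uL[0],T,.008),ray(uL[1],S,.006),ray(uL[2],S,.073))
E
```

```text
[ 0.53935568 -0.11624418  0.35269006] [[-1.6, -0.8], [0.3, -1.9], [1.9, -0.1], [-1.7, 1.1], [-0.4, 0.4], [0.3, -0.1], [-0.0, 1.6], [-0.7, 1.7], [-1.0, -1.3], [1.4, -1.1], [0.6, -0.0], [0.1, 0.8]]
pocket [[ 0.51793942 -0.05806047  0.        ]] sleeve [[ 0.43612653 -0.15424077  0.08      ]]
[0.49800399 0.06562762] [-0.15854797  0.52864995  0.42116859 -1.07533637  0.06764003  0.53963735]
[0.4992349  0.06524631 0.008     ] [0.49375033 0.06353082 0.006     ] [0.49981114 0.06736861 0.073     ]
```

Run:
```python
from h import *
s=monitor.sense();M=R.from_rotvec(s["tcp_rot"]).as_matrix();print(M.round(3))
print(totool(np.array([.46,.0,.29])-s["position"]))
print("carrier x dir",np.cos(.353),np.sin(.353),"tool y yaw",np.arctan2(M[1,1],M[0,1]))
```

```text
[[ 0.927  0.374 -0.   ]
 [ 0.374 -0.927  0.002]
 [ 0.    -0.002 -1.   ]]
[ 8.53070488 -9.54766489 -1.51030377]
carrier x dir 0.9383397937940146 0.3457143783278419 tool y yaw -1.187001147119579
```

servo_tool --deltas '[{"z": -0.8,"claw": 1},{"z": -0.6,"x": 0.4,"y": -0.4},{"x": 0.75,"y": -0.85},{"x": 0.75,"y": -0.85},{"x": 0.75,"y": -0.85},{"x": 0.75,"y": -0.85},{"x": 0.75,"y": -0.85},{"x": 0.75,"y": -0.85},{"x": 0.75,"y": -0.85},{"x": 0.75,"y": -0.85},{"x": 0.75,"y": -0.85},{"x": 0.75,"y": -0.85}]'

```text
invalid input at $.deltas[0]: expected keys x, y, z, ax, ay, az, claw
```

servo_tool --deltas '[{"x": 0.6,"y": -0.65},{}]'

```text
invalid input at $.deltas[0]: expected keys x, y, z, ax, ay, az, claw
```

Run:
```python
from h import *
s=monitor.sense();print(s["time_s"],s["position"],s["tcp_rot"],s["joint_positions"].round(2))
c=camera_info("wrist");im=grab_frame("wrist");cv2.imwrite("pics/w1.png",im[:,:,::-1]);np.save("w1.npy",c)
u=proj([[.498,.0656,.073]],c,True)[0];v=proj([[.518,-.058,.025]],c,True)[0];print(u,v)
def crop(u):
    x,y=np.clip(u.astype(int)-[45,55],0,[421,274]);print(x,y);return cv2.resize(im[y:y+110,x:x+90],None,fx=4.4,fy=4.4,interpolation=cv2.INTER_CUBIC)
cv2.imwrite("pics/w1c.png",np.hstack([crop(u),crop(v)])[:,:,::-1])
```

```text
0.15 [ 0.24321008 -0.60224673  0.21364148] [-3.08231362e+00 -5.98857403e-01  2.86737030e-04] [-1.27  0.12  1.65 -0.    1.37 -0.08]
[-27.17818303 -68.25546644] [ 27.35814264 -72.9723177 ]
0 0
0 0
```

View pics/w1c.png

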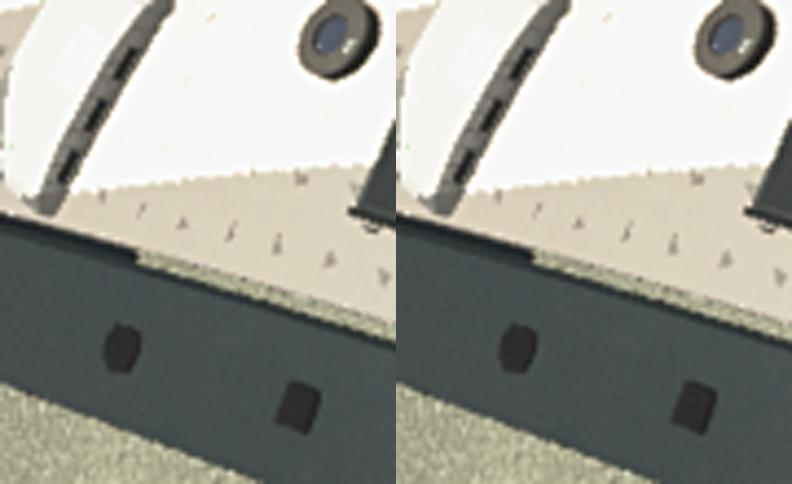

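The moves were refused because every key is required, so the arm hasn't moved. This picture only shows a look-alike sensor disc at the start position. I'll resend with full rows.

servo_tool --deltas '[{"x": 0,"y": 0,"z": -0.8,"ax": 0,"ay": 0,"az": 0,"claw": 1},{"x": 0.4,"y": -0.4,"z": -0.6,"ax": 0,"ay": 0,"az": 0,"claw": 1},{"x": 0.75,"y": -0.85,"z": 0,"ax": 0,"ay": 0,"az": 0,"claw": 1},{"x": 0.75,"y": -0.85,"z": 0,"ax": 0,"ay": 0,"az": 0,"claw": 1},{"x": 0.75,"y": -0.85,"z": 0,"ax": 0,"ay": 0,"az": 0,"claw": 1},{"x": 0.75,"y": -0.85,"z": 0,"ax": 0,"ay": 0,"az": 0,"claw": 1},{"x": 0.75,"y": -0.85,"z": 0,"ax": 0,"ay": 0,"az": 0,"claw": 1},{"x": 0.75,"y": -0.85,"z": 0,"ax": 0,"ay": 0,"az": 0,"claw": 1},{"x": 0.75,"y": -0.85,"z": 0,"ax": 0,"ay": 0,"az": 0,"claw": 1},{"x": 0.75,"y": -0.85,"z": 0,"ax": 0,"ay": 0,"az": 0,"claw": 1},{"x": 0.75,"y": -0.85,"z": 0,"ax": 0,"ay": 0,"az": 0,"claw": 1},{"x": 0.75,"y": -0.85,"z": 0,"ax": 0,"ay": 0,"az": 0,"claw": 1}]'

```text
time_s: 1.7
position: [0.4432, -0.0403, 0.2847]
tcp_rot: [3.084, 0.599, 0.001]
wrist_force: [0.5, -0.4, -0.0]
grip_width: 0.095
grasp_force: 0.0
```

servo_tool --deltas '[{"x": 0.6,"y": -0.65,"z": 0,"ax": 0,"ay": 0,"az": 0,"claw": 1},{"x": 0,"y": 0,"z": 0,"ax": 0,"ay": 0,"az": 0,"claw": 1},{"x": 0,"y": 0,"z": 0,"ax": 0,"ay": 0,"az": 0,"claw": 1}]'

```text
time_s: 2.08
position: [0.4584, -0.0011, 0.2844]
tcp_rot: [3.084, 0.599, -0.001]
wrist_force: [-0.0, -0.0, 0.9]
grip_width: 0.0953
grasp_force: 0.0
```

Run:
```python
from h import *
s=monitor.sense();print(s["time_s"],s["position"],s["tcp_rot"],s["joint_positions"].round(2))
c=camera_info("wrist");im=grab_frame("wrist");cv2.imwrite("pics/w1.png",im[:,:,::-1]);np.save("w1.npy",c)
u=proj([[.498,.0656,.073]],c,True)[0];v=proj([[.518,-.058,.025]],c,True)[0];print(u,v)
def crop(u):
    x,y=np.clip(u.astype(int)-[45,55],0,[421,274]);print(x,y);return cv2.resize(im[y:y+110,x:x+90],None,fx=4.4,fy=4.4,interpolation=cv2.INTER_CUBIC)
cv2.imwrite("pics/w1c.png",np.hstack([crop(u),crop(v)])[:,:,::-1])
```

```text
2.075 [ 0.45840596 -0.00113484  0.28444242] [ 3.08354637e+00  5.99441036e-01 -9.75715609e-04] [-0.12 -0.35  1.97 -0.    1.52  1.07]
[218.54610516 124.65870725] [307.04077013 143.61090123]
173 69
262 88
```

View pics/w1c.png

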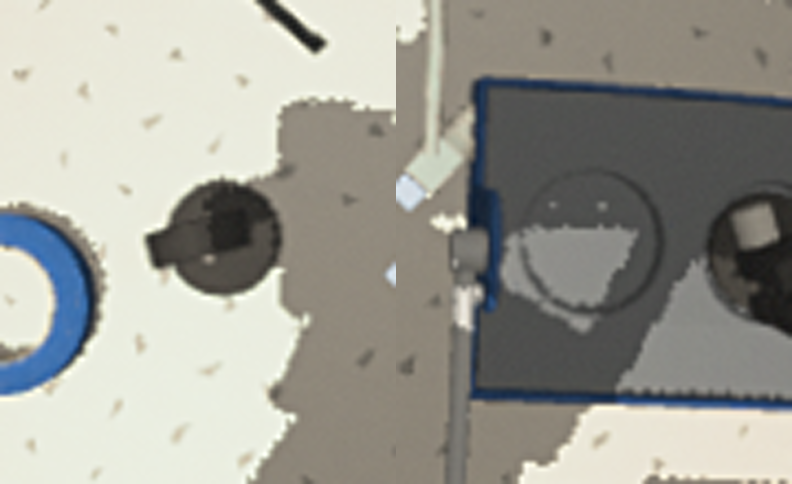

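Left crop: the foot is centred at (225,237). The ring is seen edge-on as a bar from (150,250) toward (245,228), so its 30 mm width runs along that line. Right crop: the free pocket circle is centred at (196,242) and is clear. Now the ring direction and refined positions.

Run:
```python
from h import *
c=np.load("w1.npy",allow_pickle=True).item()
f=lambda a,o:(np.array(a)+.5)/4.4-.5+o
o1=[173,69];o2=[262,88]
print("foot",ray(f([225,237],o1),c,.008,True))
a=ray(f([150,250],o1),c,.075,True);b=ray(f([245,228],o1),c,.082,True);print("ring ends",a,b,np.arctan2(*(b-a)[1::-1]))
print("ring L edge",a)
print("pocket",ray(f([196,242],o2),c,.025,True))
s=monitor.sense();M=R.from_rotvec(s["tcp_rot"]).as_matrix();print(M.round(3))
# predicted ring outline for yaw guesses
q=np.linspace(0,2*np.pi,12)
for y in np.arange(-1,1,.25):
  P=np.array([[0,.015*k,.073] for k in(-1,1)]);print(round(y,2),(((proj(W([.498,.0656,y],P),c,True)-o1)*4.4).round()).tolist())
```

```text
foot [0.50019376 0.06670732 0.008     ]
ring ends [0.49177668 0.07930258 0.075     ] [0.50783127 0.05513155 0.082     ] -0.9844977936477337
ring L edge [0.49177668 0.07930258 0.075     ]
pocket [ 0.51883036 -0.05622138  0.025     ]
[[ 0.928  0.374 -0.   ]
 [ 0.374 -0.928 -0.   ]
 [-0.     0.    -1.   ]]
-1.0 [[211.0, 295.0], [190.0, 195.0]]
-0.75 [[223.0, 291.0], [178.0, 199.0]]
-0.5 [[233.0, 284.0], [168.0, 206.0]]
-0.25 [[242.0, 275.0], [159.0, 216.0]]
0.0 [[248.0, 263.0], [153.0, 227.0]]
0.25 [[251.0, 251.0], [150.0, 239.0]]
0.5 [[251.0, 238.0], [150.0, 252.0]]
0.75 [[248.0, 226.0], [153.0, 264.0]]
```

servo_tool --deltas '[{"x": 0.62,"y": -0.47,"z": 0.3,"ax": 0,"ay": 0,"az": 0,"claw": 1},{"x": 0.63,"y": -0.47,"z": 0.5,"ax": 0,"ay": 0,"az": 0,"claw": 1},{"x": 0,"y": 0,"z": 0.8,"ax": 0,"ay": 0,"az": -0.8,"claw": 1},{"x": 0,"y": 0,"z": 0.8,"ax": 0,"ay": 0,"az": -0.8,"claw": 1},{"x": 0,"y": 0,"z": 0.7,"ax": 0,"ay": 0,"az": -0.8,"claw": 1},{"x": 0,"y": 0,"z": 0.6,"ax": 0,"ay": 0,"az": 0,"claw": 0.6},{"x": 0,"y": 0,"z": 0.5,"ax": 0,"ay": 0,"az": 0,"claw": 0.2},{"x": 0,"y": 0,"z": 0.39,"ax": 0,"ay": 0,"az": 0,"claw": 0},{"x": 0,"y": 0,"z": 0,"ax": 0,"ay": 0,"az": 0,"claw": 0},{"x": 0,"y": 0,"z": 0,"ax": 0,"ay": 0,"az": 0,"claw": 0}]' --force 15

```text
time_s: 3.38
position: [0.4997, 0.0653, 0.0561]
tcp_rot: [3.013, 0.89, 0.002]
wrist_force: [0.8, 0.2, 0.3]
grip_width: 0.0511
grasp_force: 0.0
```

Run:
```python
from h import *
s=monitor.sense();print(s["time_s"],s["position"],s["wrist_force"],s["grip_width"])
c=camera_info("wrist");im=grab_frame("wrist");cv2.imwrite("pics/w2.png",im[:,:,::-1]);np.save("w2.npy",c)
print(proj([[*s["position"][:2],.073],[.4995,.0662,.073]],c,True))
cv2.imwrite("pics/w2c.png",cv2.resize(im[60:260,130:380],None,fx=3,fy=3,interpolation=cv2.INTER_CUBIC)[:,:,::-1])
```

```text
3.375 [0.49968429 0.06534619 0.05611513] [0.81773514 0.22252181 0.25751511] 0.051076765661422954
[[255.08166648 242.07486297]
 [253.60986365 241.56601629]]
```

View pics/w2c.png

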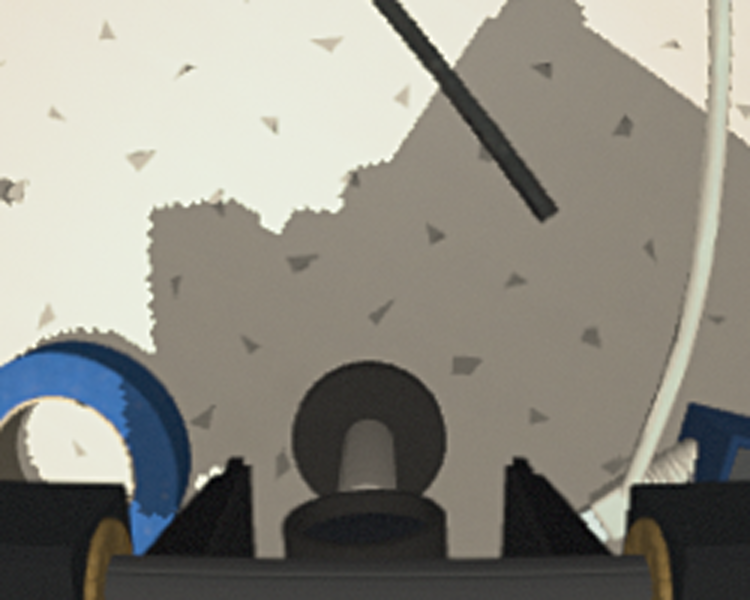

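The ring at crop (366,525) sits centred between the open fingers, with its width lying along the closing line. Now I close.

servo_tool --deltas '[{"x": 0,"y": 0,"z": 0,"ax": 0,"ay": 0,"az": 0,"claw": -1},{"x": 0,"y": 0,"z": 0,"ax": 0,"ay": 0,"az": 0,"claw": -1},{"x": 0,"y": 0,"z": 0,"ax": 0,"ay": 0,"az": 0,"claw": -1},{"x": 0,"y": 0,"z": 0,"ax": 0,"ay": 0,"az": 0,"claw": -1},{"x": 0,"y": 0,"z": 0,"ax": 0,"ay": 0,"az": 0,"claw": -1}]' --force 25

```text
time_s: 4.05
position: [0.4994, 0.0664, 0.0557]
tcp_rot: [-3.012, -0.892, -0.001]
wrist_force: [-0.9, 0.7, 3.8]
grip_width: 0.0287
grasp_force: 25.0
```

servo_tool --deltas '[{"x": 0,"y": 0,"z": -0.3,"ax": 0,"ay": 0,"az": 0,"claw": -1},{"x": 0,"y": 0,"z": -0.6,"ax": 0,"ay": 0,"az": 0,"claw": -1},{"x": 0,"y": 0,"z": -0.6,"ax": 0,"ay": 0,"az": 0,"claw": -1},{"x": 0,"y": 0,"z": -0.6,"ax": 0,"ay": 0,"az": 0,"claw": -1},{"x": 0,"y": 0,"z": -0.4,"ax": 0,"ay": 0,"az": 0,"claw": -1},{"x": -0.1,"y": 0.28,"z": 0,"ax": 0,"ay": 0,"az": 0,"claw": -1},{"x": -0.22,"y": 0.5,"z": 0,"ax": 0,"ay": 0,"az": 0,"claw": -1},{"x": -0.3,"y": 0.6,"z": 0,"ax": 0,"ay": 0,"az": 0,"claw": -1},{"x": -0.28,"y": 0.5,"z": 0,"ax": 0,"ay": 0,"az": 0,"claw": -1},{"x": -0.1,"y": 0.3,"z": 0,"ax": 0,"ay": 0,"az": 0,"claw": -1},{"x": -0.03,"y": 0.1,"z": 0,"ax": 0,"ay": 0,"az": -0.4,"claw": -1},{"x": 0,"y": 0,"z": 0,"ax": 0,"ay": 0,"az": -0.8,"claw": -1}]'

```text
time_s: 5.55
position: [0.5175, -0.0581, 0.1789]
tcp_rot: [-2.964, -1.037, 0.003]
wrist_force: [-0.2, 0.3, -2.7]
grip_width: 0.0286
grasp_force: 25.0
```

servo_tool --deltas '[{"x": 0,"y": 0,"z": 0,"ax": 0,"ay": 0,"az": -1,"claw": -1},{"x": 0,"y": 0,"z": 0,"ax": 0,"ay": 0,"az": -1,"claw": -1},{"x": 0,"y": 0,"z": 0,"ax": 0,"ay": 0,"az": -1,"claw": -1},{"x": 0,"y": 0,"z": 0,"ax": 0,"ay": 0,"az": -1,"claw": -1},{"x": 0,"y": 0,"z": 0,"ax": 0,"ay": 0,"az": -1,"claw": -1},{"x": 0,"y": 0,"z": 0,"ax": 0,"ay": 0,"az": -1,"claw": -1},{"x": 0,"y": 0,"z": 0,"ax": 0,"ay": 0,"az": -1,"claw": -1},{"x": 0,"y": 0,"z": 0,"ax": 0,"ay": 0,"az": -1,"claw": -1},{"x": 0,"y": 0,"z": 0,"ax": 0,"ay": 0,"az": -1,"claw": -1},{"x": 0,"y": 0,"z": 0,"ax": 0,"ay": 0,"az": -1,"claw": -1},{"x": 0,"y": 0,"z": 0,"ax": 0,"ay": 0,"az": -1,"claw": -1},{"x": 0,"y": 0,"z": 0,"ax": 0,"ay": 0,"az": -1,"claw": -1}]'

```text
time_s: 7.05
position: [0.5175, -0.0575, 0.1789]
tcp_rot: [-2.148, -2.29, 0.001]
wrist_force: [-0.3, 0.2, -2.3]
grip_width: 0.029
grasp_force: 25.0
```

servo_tool --deltas '[{"x": 0,"y": 0,"z": 0,"ax": 0,"ay": 0,"az": -1,"claw": -1},{"x": 0,"y": 0,"z": 0,"ax": 0,"ay": 0,"az": -1,"claw": -1},{"x": 0,"y": 0,"z": 0,"ax": 0,"ay": 0,"az": -1,"claw": -1},{"x": 0,"y": 0,"z": 0,"ax": 0,"ay": 0,"az": -0.7,"claw": -1},{"x": 0,"y": 0,"z": 0,"ax": 0,"ay": 0,"az": 0,"claw": -1},{"x": 0,"y": 0,"z": 0,"ax": 0,"ay": 0,"az": 0,"claw": -1}]'

```text
time_s: 7.8
position: [0.5177, -0.0575, 0.1796]
tcp_rot: [-1.792, -2.579, 0.001]
wrist_force: [-0.7, -0.4, -1.4]
grip_width: 0.0287
grasp_force: 25.0
```

Run:
```python
from h import *
s=monitor.sense();M=R.from_rotvec(s["tcp_rot"]).as_matrix();print(s["time_s"],s["position"],np.arctan2(M[1,1],M[0,1]),s["grip_width"],s["wrist_force"])
print(totool(np.array([.5185,-.057,.175])-s["position"]))
c=camera_info("wrist");im=grab_frame("wrist");cv2.imwrite("pics/w3.png",im[:,:,::-1]);np.save("w3.npy",c)
a=cv2.resize(im[90:260,150:350],None,fx=3,fy=3,interpolation=cv2.INTER_CUBIC)
t=grab_frame("top")
for n in("scene","top"): cv2.imwrite(f"pics/{n}3.png",grab_frame(n)[:,:,::-1])
cv2.imwrite("pics/w3c.png",a[:,:,::-1])
```

```text
7.8 [ 0.51767375 -0.05748122  0.17956399] 0.35628148944946797 0.028662538063935705 [-0.72933938 -0.35875145 -1.36915424]
[0.00320732 0.01891674 0.0912665 ]
```

View pics/w3c.png

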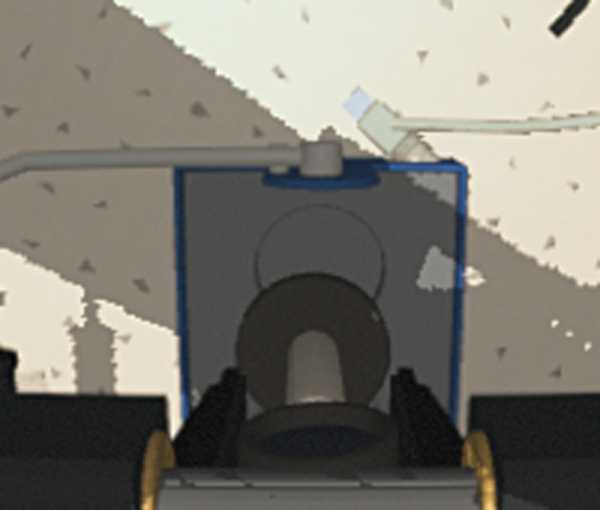

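The foot hangs at crop (313,350) and the free pocket circle is at (320,265). The mount looks upright in the grip. I fit both circles.

Run:
```python
from h import *
c=np.load("w3.npy",allow_pickle=True).item()
f=lambda a:(np.array(a)+.5)/3-.5+[150,90]
q=np.linspace(0,2*np.pi,181)
def fit(r,z,obs,x0):
    # obs: left u, right u, top v
    def g(p):
        u=proj(np.c_[p[0]+r*np.cos(q),p[1]+r*np.sin(q),q*0+z],c,True)
        l,t=f([obs[0],obs[2]]);rr=f([obs[1],0])[0]
        return [u[:,0].min()-l,u[:,0].max()-rr,u[:,1].min()-t]
    s=least_squares(g,x0,diff_step=1e-4);return s.x,np.round(s.fun,2)
print("pocket",fit(.024,.025,(256,383,206),[.518,-.057]))
h=.1796-.0557
for z in(h,h+.008):print("foot",fit(.020,z,(237,389,273),[.518,-.057]))
```

```text
pocket (array([ 0.51835394, -0.05664147]), array([-0.4 ,  0.4 ,  0.01]))
foot (array([ 0.51686005, -0.05821097]), array([ 0.02, -0.02, -0.  ]))
foot (array([ 0.51634376, -0.05670792]), array([-0.89,  0.89,  0.04]))
```

servo_tool --deltas '[{"x": 0.01,"y": 0.04,"z": 0.2,"ax": 0,"ay": 0,"az": 0,"claw": -1},{"x": 0,"y": 0,"z": 0.4,"ax": 0,"ay": 0,"az": 0,"claw": -1},{"x": 0,"y": 0,"z": 0.4,"ax": 0,"ay": 0,"az": 0,"claw": -1},{"x": 0,"y": 0,"z": 0.4,"ax": 0,"ay": 0,"az": 0,"claw": -1},{"x": 0,"y": 0,"z": 0.25,"ax": 0,"ay": 0,"az": 0,"claw": -1},{"x": 0,"y": 0,"z": 0.2,"ax": 0,"ay": 0,"az": 0,"claw": -1},{"x": 0,"y": 0,"z": 0.15,"ax": 0,"ay": 0,"az": 0,"claw": -1},{"x": 0,"y": 0,"z": 0.1,"ax": 0,"ay": 0,"az": 0,"claw": -1},{"x": 0,"y": 0,"z": 0.1,"ax": 0,"ay": 0,"az": 0,"claw": -1},{"x": 0,"y": 0,"z": 0,"ax": 0,"ay": 0,"az": 0,"claw": -1},{"x": 0,"y": 0,"z": 0,"ax": 0,"ay": 0,"az": 0,"claw": -1}]'

```text
time_s: 9.38
position: [0.5198, -0.0564, 0.0705]
tcp_rot: [1.791, 2.58, 0.0]
wrist_force: [-0.1, 0.3, -3.2]
grip_width: 0.0289
grasp_force: 25.0
```

servo_tool --deltas '[{"x": 0,"y": 0,"z": 0.04,"ax": 0,"ay": 0,"az": 0,"claw": -1},{"x": 0,"y": 0,"z": 0,"ax": 0,"ay": 0,"az": 0,"claw": -1},{"x": 0,"y": 0,"z": 0,"ax": 0,"ay": 0,"az": 0,"claw": -1}]'

```text
time_s: 9.75
position: [0.52, -0.0564, 0.0687]
tcp_rot: [1.791, 2.58, 0.001]
wrist_force: [-0.8, 0.5, 1.1]
grip_width: 0.0287
grasp_force: 25.0
```

Touched down: the vertical force went from hanging to slight support at the expected height. Now I release and retreat upward.

servo_tool --deltas '[{"x": 0,"y": 0,"z": 0,"ax": 0,"ay": 0,"az": 0,"claw": -0.3},{"x": 0,"y": 0,"z": 0,"ax": 0,"ay": 0,"az": 0,"claw": 0},{"x": 0,"y": 0,"z": 0,"ax": 0,"ay": 0,"az": 0,"claw": 0.3},{"x": 0,"y": 0,"z": 0,"ax": 0,"ay": 0,"az": 0,"claw": 0.3},{"x": 0,"y": 0,"z": -0.4,"ax": 0,"ay": 0,"az": 0,"claw": 0.3},{"x": 0,"y": 0,"z": -0.8,"ax": 0,"ay": 0,"az": 0,"claw": 0.3},{"x": 0,"y": 0,"z": -0.8,"ax": 0,"ay": 0,"az": 0,"claw": 0.3},{"x": 0,"y": 0,"z": -0.4,"ax": 0,"ay": 0,"az": 0,"claw": 0.3},{"x": 0,"y": 0,"z": 0,"ax": 0,"ay": 0,"az": 0,"claw": 0.3},{"x": 0,"y": 0,"z": 0,"ax": 0,"ay": 0,"az": 0,"claw": 0.3}]'

```text
time_s: 11.0
position: [0.5186, -0.0561, 0.1862]
tcp_rot: [-1.79, -2.578, 0.002]
wrist_force: [0.3, 0.8, 0.5]
grip_width: 0.0618
grasp_force: 0.0
```

Run:
```python
from h import *
s=monitor.sense();print(s["time_s"],s["position"],s["grip_width"],s["wrist_force"])
c=camera_info("wrist");im=grab_frame("wrist");np.save("w4.npy",c);cv2.imwrite("pics/w4.png",im[:,:,::-1])
sc=grab_frame("scene")
p=[.5394,-.1162,.353];S=camera_info("scene")
print("sleeve", W(p,[-.11,0,.08]),proj(W(p,[[-.11,0,.08],[-.11,.045,.08],[-.11,-.045,.08]]),c,True))
a=cv2.resize(im,(512,384))
b=cv2.resize(sc[150:280,180:330],None,fx=384/130,fy=384/130,interpolation=cv2.INTER_CUBIC)[:,:288]
cv2.imwrite("pics/w4c.png",np.hstack([a,cv2.resize(sc[165:265,190:265],(288,384),interpolation=cv2.INTER_CUBIC)])[:,:,::-1])
```

```text
11.0 [ 0.51858584 -0.05609984  0.18616683] 0.06178103190099841 [0.26522843 0.77710046 0.54100191]
sleeve [[ 0.43618262 -0.15422858  0.08      ]] [[150.40806677 248.45579617]
 [145.84182746 207.8922736 ]
 [155.65648928 284.69061935]]
```

View pics/w4c.png

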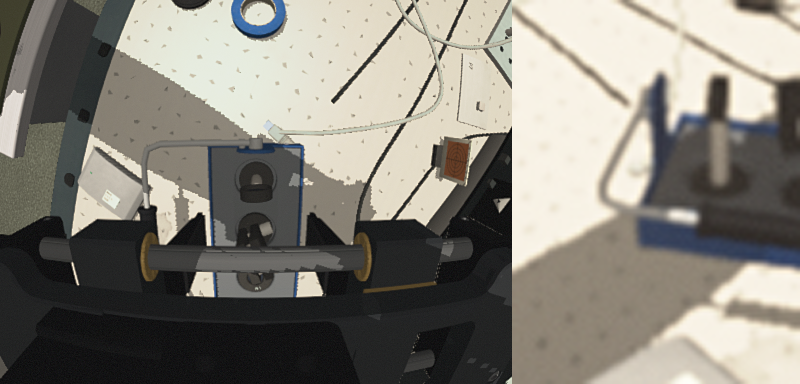

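The mount stands upright in its pocket: ring and post are vertical in the scene inset, and the foot is inside the circle at wrist (256,180). The +y end of the sleeve shows at wrist (147,207), against a predicted (146,208). I move over the sleeve and straddle it.

servo_tool --deltas '[{"x": -0.24,"y": -0.42,"z": 0,"ax": 0,"ay": 0,"az": 0,"claw": 1},{"x": -0.4,"y": -0.7,"z": 0,"ax": 0,"ay": 0,"az": 0,"claw": 1},{"x": -0.4,"y": -0.7,"z": 0,"ax": 0,"ay": 0,"az": 0,"claw": 1},{"x": -0.2,"y": -0.4,"z": 0.2,"ax": 0,"ay": 0,"az": 0,"claw": 1},{"x": 0,"y": 0,"z": 0.6,"ax": 0,"ay": 0,"az": 0,"claw": 1},{"x": 0,"y": 0,"z": 0.6,"ax": 0,"ay": 0,"az": 0,"claw": 1},{"x": 0,"y": 0,"z": 0.5,"ax": 0,"ay": 0,"az": 0,"claw": 1},{"x": 0,"y": 0,"z": 0.4,"ax": 0,"ay": 0,"az": 0,"claw": 1},{"x": 0,"y": 0,"z": 0.2,"ax": 0,"ay": 0,"az": 0,"claw": 1},{"x": 0,"y": 0,"z": 0,"ax": 0,"ay": 0,"az": 0,"claw": 1},{"x": 0,"y": 0,"z": 0,"ax": 0,"ay": 0,"az": 0,"claw": 1}]'

```text
time_s: 12.48
position: [0.4378, -0.1534, 0.0639]
tcp_rot: [1.791, 2.58, 0.0]
wrist_force: [-0.1, 0.3, -0.7]
grip_width: 0.0952
grasp_force: 0.0
```

Run:
```python
from h import *
s=monitor.sense();print(s["time_s"],s["position"],s["grip_width"],s["wrist_force"])
c=camera_info("wrist");im=grab_frame("wrist");np.save("w5.npy",c)
p=[.5395,-.115,.353]
print((proj(W(p,[[-.11,0,.08],[-.11,.045,.08],[-.11,-.045,.08]]),c,True)).round(1), proj(s["position"]+[0,0,.019],c,True))
cv2.imwrite("pics/w5c.png",cv2.resize(im[90:290,130:380],None,fx=3,fy=3,interpolation=cv2.INTER_CUBIC)[:,:,::-1])
```

```text
12.475 [ 0.43776938 -0.15344786  0.06386003] 0.09521047396375171 [-0.10403924  0.31978407 -0.72844833]
[[253.  239.4]
 [253.1 158.5]
 [253.  305.4]] [[255.2486123  242.91758653]]
```

View pics/w5c.png

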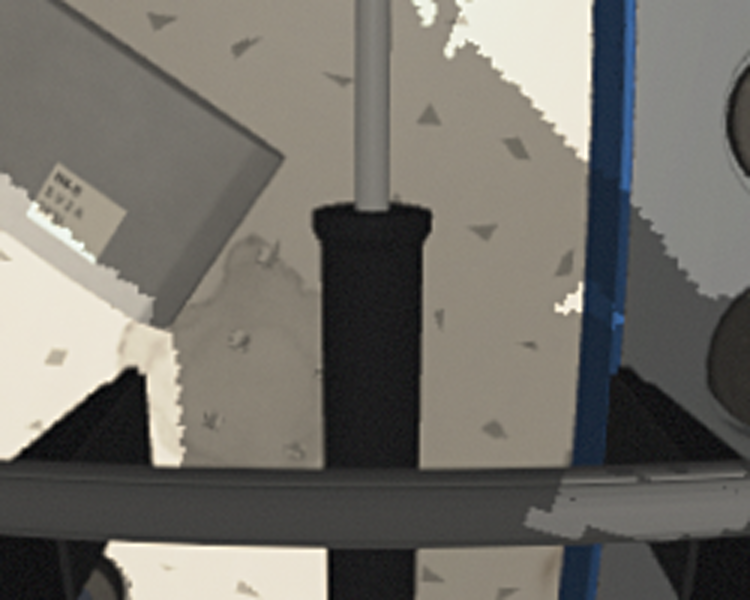

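The sleeve is centred between the fingers at crop (370,350), with its end collar at (370,208) as predicted. I go slightly lower and close.

servo_tool --deltas '[{"x": 0,"y": -0.025,"z": 0.06,"ax": 0,"ay": 0,"az": 0,"claw": 1},{"x": 0,"y": 0,"z": 0,"ax": 0,"ay": 0,"az": 0,"claw": -1},{"x": 0,"y": 0,"z": 0,"ax": 0,"ay": 0,"az": 0,"claw": -1},{"x": 0,"y": 0,"z": 0,"ax": 0,"ay": 0,"az": 0,"claw": -1},{"x": 0,"y": 0,"z": 0,"ax": 0,"ay": 0,"az": 0,"claw": -1},{"x": 0,"y": 0,"z": 0,"ax": 0,"ay": 0,"az": 0,"claw": -1},{"x": 0,"y": 0,"z": 0,"ax": 0,"ay": 0,"az": 0,"claw": -1},{"x": 0,"y": 0,"z": 0,"ax": 0,"ay": 0,"az": 0,"claw": -1}]' --force 50

```text
time_s: 13.52
position: [0.4361, -0.1536, 0.0602]
tcp_rot: [-1.792, -2.581, -0.0]
wrist_force: [-1.0, 0.0, 0.4]
grip_width: 0.0309
grasp_force: 0.0
```

servo_tool --deltas '[{"x": 0,"y": 0,"z": 0,"ax": 0,"ay": 0,"az": 0,"claw": -1},{"x": 0,"y": 0,"z": 0,"ax": 0,"ay": 0,"az": 0,"claw": -1},{"x": 0,"y": 0,"z": 0,"ax": 0,"ay": 0,"az": 0,"claw": -1},{"x": 0,"y": 0,"z": 0,"ax": 0,"ay": 0,"az": 0,"claw": -1}]'

```text
time_s: 14.02
position: [0.4364, -0.1535, 0.0602]
tcp_rot: [1.792, 2.58, 0.001]
wrist_force: [1.9, 0.8, -0.8]
grip_width: 0.017
grasp_force: 50.0
```

servo_tool --deltas '[{"x": 0,"y": 0.005,"z": -0.14,"ax": 0,"ay": 0,"az": 0,"claw": -1},{"x": 0,"y": 0.014,"z": -0.147,"ax": 0,"ay": 0,"az": 0,"claw": -1},{"x": 0,"y": 0.056,"z": -0.282,"ax": 0,"ay": 0,"az": 0,"claw": -1},{"x": 0,"y": 0.092,"z": -0.273,"ax": 0,"ay": 0,"az": 0,"claw": -1},{"x": 0,"y": 0.127,"z": -0.258,"ax": 0,"ay": 0,"az": 0,"claw": -1},{"x": 0,"y": 0.16,"z": -0.239,"ax": 0,"ay": 0,"az": 0,"claw": -1}]'

```text
time_s: 14.78
position: [0.4576, -0.1455, 0.1279]
tcp_rot: [-1.792, -2.58, 0.001]
wrist_force: [2.7, 1.6, -3.9]
grip_width: 0.0167
grasp_force: 50.0
```

servo_tool --deltas '[{"x": 0,"y": 0.19,"z": -0.216,"ax": 0,"ay": 0,"az": 0,"claw": -1},{"x": 0,"y": 0.216,"z": -0.19,"ax": 0,"ay": 0,"az": 0,"claw": -1},{"x": 0,"y": 0.239,"z": -0.16,"ax": 0,"ay": 0,"az": 0,"claw": -1},{"x": 0,"y": 0.258,"z": -0.127,"ax": 0,"ay": 0,"az": 0,"claw": -1},{"x": 0,"y": 0.273,"z": -0.092,"ax": 0,"ay": 0,"az": 0,"claw": -1},{"x": 0,"y": 0.282,"z": -0.056,"ax": 0,"ay": 0,"az": 0,"claw": -1},{"x": 0,"y": 0.18,"z": -0.014,"ax": 0,"ay": 0,"az": 0,"claw": -1},{"x": 0,"y": 0.107,"z": -0.005,"ax": 0,"ay": 0,"az": 0,"claw": -1},{"x": 0,"y": 0,"z": 0,"ax": 0,"ay": 0,"az": 0,"claw": -1},{"x": 0,"y": 0,"z": 0,"ax": 0,"ay": 0,"az": 0,"claw": -1}]'

```text
time_s: 16.02
position: [0.5391, -0.1155, 0.1702]
tcp_rot: [1.792, 2.58, -0.0]
wrist_force: [1.2, -3.3, 0.3]
grip_width: 0.0172
grasp_force: 50.0
```

servo_tool --deltas '[{"x": 0,"y": 0,"z": -0.04,"ax": 0,"ay": 0,"az": 0,"claw": -1},{"x": 0,"y": 0,"z": -0.06,"ax": 0,"ay": 0,"az": 0,"claw": -1},{"x": 0,"y": 0,"z": -0.1,"ax": 0,"ay": 0,"az": 0,"claw": -1},{"x": 0,"y": 0,"z": -0.1,"ax": 0,"ay": 0,"az": 0,"claw": -1},{"x": 0,"y": 0,"z": -0.06,"ax": 0,"ay": 0,"az": 0,"claw": -1},{"x": 0,"y": 0,"z": -0.04,"ax": 0,"ay": 0,"az": 0,"claw": -1},{"x": 0,"y": 0,"z": 0,"ax": 0,"ay": 0,"az": 0,"claw": -1},{"x": 0,"y": 0,"z": 0,"ax": 0,"ay": 0,"az": 0,"claw": -1}]' --force 60

```text
time_s: 17.02
position: [0.539, -0.1152, 0.1899]
tcp_rot: [-1.792, -2.58, 0.0]
wrist_force: [0.8, 1.0, -8.5]
grip_width: 0.0167
grasp_force: 60.0
```

Run:
```python
from h import *
s=monitor.sense();print(s["time_s"],s["position"],s["wrist_force"],s["moment"])
for n in("scene","top"): cv2.imwrite(f"pics/{n}6.png",grab_frame(n)[:,:,::-1])
cv2.imwrite("pics/w6.png",grab_frame("wrist")[:,:,::-1])
```

```text
17.025 [ 0.53897601 -0.11515611  0.1899173 ] [ 0.78331976  1.02200086 -8.54590257] [-0.02123131 -0.09781903  0.03811124]
```

servo_tool --deltas '[{"x": 0,"y": 0,"z": -0.06,"ax": 0,"ay": 0,"az": 0,"claw": -1},{"x": 0,"y": 0,"z": -0.14,"ax": 0,"ay": 0,"az": 0,"claw": -1},{"x": 0,"y": 0,"z": -0.24,"ax": 0,"ay": 0,"az": 0,"claw": -1},{"x": 0,"y": 0,"z": -0.3,"ax": 0,"ay": 0,"az": 0,"claw": -1},{"x": 0,"y": 0,"z": -0.3,"ax": 0,"ay": 0,"az": 0,"claw": -1},{"x": 0,"y": 0,"z": -0.3,"ax": 0,"ay": 0,"az": 0,"claw": -1},{"x": 0,"y": 0,"z": -0.3,"ax": 0,"ay": 0,"az": 0,"claw": -1},{"x": 0,"y": 0,"z": -0.24,"ax": 0,"ay": 0,"az": 0,"claw": -1},{"x": 0,"y": 0,"z": -0.14,"ax": 0,"ay": 0,"az": 0,"claw": -1},{"x": 0,"y": 0,"z": -0.08,"ax": 0,"ay": 0,"az": 0,"claw": -1},{"x": 0,"y": 0,"z": -0.03,"ax": 0,"ay": 0,"az": 0,"claw": -1},{"x": 0,"y": 0,"z": 0,"ax": 0,"ay": 0,"az": 0,"claw": -1}]'

```text
time_s: 18.68
position: [0.5389, -0.1152, 0.2962]
tcp_rot: [-1.791, -2.58, 0.0]
wrist_force: [-0.5, -0.3, -9.2]
grip_width: 0.0169
grasp_force: 60.0
```

servo_tool --deltas '[{"x": 0,"y": 0,"z": 0,"ax": 0,"ay": 0,"az": 0,"claw": -1},{"x": 0,"y": 0,"z": 0,"ax": 0,"ay": 0,"az": 0,"claw": -1},{"x": 0,"y": 0,"z": 0,"ax": 0,"ay": 0,"az": 0,"claw": -1},{"x": 0,"y": 0,"z": 0,"ax": 0,"ay": 0,"az": 0,"claw": -1},{"x": 0,"y": 0,"z": 0,"ax": 0,"ay": 0,"az": 0,"claw": -1},{"x": 0,"y": 0,"z": 0,"ax": 0,"ay": 0,"az": 0,"claw": -1},{"x": 0,"y": 0,"z": 0,"ax": 0,"ay": 0,"az": 0,"claw": -1},{"x": 0,"y": 0,"z": 0,"ax": 0,"ay": 0,"az": 0,"claw": -1},{"x": 0,"y": 0,"z": 0,"ax": 0,"ay": 0,"az": 0,"claw": -1},{"x": 0,"y": 0,"z": 0,"ax": 0,"ay": 0,"az": 0,"claw": -1},{"x": 0,"y": 0,"z": 0,"ax": 0,"ay": 0,"az": 0,"claw": -1},{"x": 0,"y": 0,"z": 0,"ax": 0,"ay": 0,"az": 0,"claw": -1}]'

```text
time_s: 20.18
position: [0.5391, -0.1152, 0.2966]
tcp_rot: [-1.792, -2.581, -0.0]
wrist_force: [0.3, -0.1, -9.6]
grip_width: 0.017
grasp_force: 60.0
```

Run:
```python
from h import *
s=monitor.sense();print(s["time_s"],s["position"],s["wrist_force"],s["moment"],s["grip_width"])
S=camera_info("scene");sc=grab_frame("scene");cv2.imwrite("pics/scene7.png",sc[:,:,::-1])
dz=s["position"][2]-.1702;print("lift",dz)
def blue(im):
    h=cv2.cvtColor(im,cv2.COLOR_RGB2HSV);return ((h[...,0]>100)&(h[...,0]<125)&(h[...,1]>120)&(h[...,2]>35)).astype(np.uint8)
p=[.5391,-.1155,.353]
def low(im,dz):
    b=blue(im);u=proj(W(p,np.array([[-.053,.103,0],[-.053,-.103,0],[-.053,.103,.034],[-.053,-.103,.034],[-.053,0,0]])+[0,0,dz]),S)
    print("pred",u.round(1).tolist())
    x0,x1=u[0,0]+4,u[1,0]-4;xs=np.arange(int(x0),int(x1));y0=int(u[:,1].min())-15;y1=int(u[:,1].max())+15
    bot=[];top=[]
    for x in xs:
        r=np.where(b[y0:y1,x])[0]
        if len(r):bot.append((x,r.max()+y0));
    bot=np.array(bot);k=np.polyfit(bot[:,0],bot[:,1],1,w=None)
    print("bottom edge at pred x",np.polyval(k,u[:2,0]).round(1),"rms",np.std(bot[:,1]-np.polyval(k,bot[:,0])).round(2),len(bot))
im0=cv2.imread("pics/scene0.png")[:,:,::-1];low(np.ascontiguousarray(im0),0);low(sc,dz)
```

```text
20.175 [ 0.53907946 -0.11521562  0.29660483] [ 0.27329702 -0.08772765 -9.56441404] [-0.09884793 -0.14997404  0.0213201 ] 0.016977276653320286
lift 0.1264048340782796
pred [[222.2, 228.9], [306.3, 242.1], [221.5, 218.2], [307.6, 231.3], [263.3, 235.4]]Traceback (most recent call last):
  File "<stdin>", line 18, in <module>
  File "<stdin>", line 16, in low
IndexError: too many indices for array: array is 1-dimensional, but 2 were indexed
```

Run:
```python
from h import *
S=camera_info("scene");p=[.5391,-.1155,.353]
for n,dz in(("scene0",0),("scene7",.1264)):
    im=cv2.imread(f"pics/{n}.png");h=cv2.cvtColor(im,cv2.COLOR_BGR2HSV)
    u=proj(W(p,np.array([[-.053,.103,0],[-.053,-.103,0],[-.053,0,.015],[-.053,.103,.034],[-.053,-.103,.034]])+[0,0,dz]),S)
    print(n,u.round(1).tolist());x,y=u[2].astype(int);print(h[y-12:y+14:2,x].tolist())
```

```text
scene0 [[222.2, 228.9], [306.3, 242.1], [263.4, 230.7], [221.5, 218.2], [307.6, 231.3]]
[[15, 38, 94], [20, 17, 132], [11, 25, 82], [12, 40, 64], [13, 40, 58], [9, 48, 53], [112, 87, 85], [111, 115, 104], [124, 16, 130], [21, 25, 247], [21, 20, 246], [21, 20, 245], [20, 19, 248]]
scene7 [[219.5, 186.4], [311.6, 198.8], [264.6, 186.8], [218.7, 173.6], [313.2, 185.7]]
[[17, 48, 48], [24, 19, 66], [120, 14, 72], [111, 116, 86], [110, 119, 86], [111, 117, 87], [110, 116, 88], [110, 120, 89], [110, 123, 85], [14, 23, 167], [21, 19, 249], [20, 19, 247], [20, 19, 247]]
```

Run:
```python
from h import *
S=camera_info("scene");p=[.5391,-.1155,.353]
sc=grab_frame("scene");cv2.imwrite("pics/scene8.png",sc[:,:,::-1]);s=monitor.sense()
for n,dz in(("scene0",0),("scene7",.1264),("scene8",.1264)):
    im=cv2.imread(f"pics/{n}.png");h=cv2.cvtColor(im,cv2.COLOR_BGR2HSV)
    b=(h[...,0]>104)&(h[...,0]<122)&(h[...,1]>70)
    P=np.array([[-.053,.103,0],[-.053,-.103,0],[-.053,.103,.034],[-.053,-.103,.034]])
    u=proj(W(p,P+[0,0,dz]),S)
    xs=np.arange(int(u[0,0])+5,int(u[1,0])-5);B=[];T=[]
    for x in xs:
        yc=np.interp(x,u[:2,0],u[:2,1]);y0=int(yc)-18;r=np.where(b[y0:int(yc)+10,x])[0]
        if len(r):
            B.append((x,r.max()+y0));
            run=r[::-1];k=np.argmax(np.r_[np.diff(run)<-2,True]);T.append((x,run[k]+y0))
    out=[]
    for A in(B,T):
        A=np.array(A);k=np.polyfit(A[:,0],A[:,1],1)
        for _ in range(3):
            e=np.abs(A[:,1]-np.polyval(k,A[:,0]));g=A[e<max(1.2,np.median(e)*2)];k=np.polyfit(g[:,0],g[:,1],1)
        out.append(k)
    print(n,"bottom",np.polyval(out[0],u[:2,0]).round(1),"pred",u[:2,1].round(1),"| top",np.polyval(out[1],u[2:,0]).round(1),"pred",u[2:,1].round(1))
    for a in(-.1,.1):
      for nm,ax in(("roll_x",[a,0,0]),("pitch_y",[0,a,0])):
        Q=R.from_rotvec(ax).apply(P-[0,0,.19])+[0,0,.19] if nm=="roll_x" else R.from_rotvec(ax).apply(P-[0,0,.08])+[0,0,.08]
        if n!="scene0":print("  ",nm,a,(proj(W(p,Q+[0,0,dz]),S)-u)[:,1].round(1))
print(s["joint_vel"].round(3),s["wrist_force"],s["moment"])
```

```text
scene0 bottom [226.8 239.9] pred [228.9 242.1] | top [225.2 234.7] pred [218.2 231.3]
scene7 bottom [184.3 197.3] pred [186.4 198.8] | top [174.7 184.3] pred [173.6 185.7]
   roll_x -0.1 [ 4.5 -3.1  4.6 -3.5]
   pitch_y -0.1 [-0.2 -0.4  0.8  0.7]
   roll_x 0.1 [-5.2  2.3 -5.1  2.7]
   pitch_y 0.1 [-0.2 -0.1 -1.1 -1.1]
scene8 bottom [184.3 197.3] pred [186.4 198.8] | top [174.6 184.3] pred [173.6 185.7]
   roll_x -0.1 [ 4.5 -3.1  4.6 -3.5]
   pitch_y -0.1 [-0.2 -0.4  0.8  0.7]
   roll_x 0.1 [-5.2  2.3 -5.1  2.7]
   pitch_y 0.1 [-0.2 -0.1 -1.1 -1.1]
[-0.002  0.001 -0.001  0.002  0.001  0.001] [ 0.38728332  0.43617956 -8.42553602] [-0.0835032  -0.14098016  0.06801344]
```

Roll is within about 0.01 rad of level and the picture isn't changing. I wait briefly, then check numerically that the mount still stands in its pocket and that nothing creeps.

servo_tool --deltas '[{"x": 0,"y": 0,"z": 0,"ax": 0,"ay": 0,"az": 0,"claw": -1},{"x": 0,"y": 0,"z": 0,"ax": 0,"ay": 0,"az": 0,"claw": -1},{"x": 0,"y": 0,"z": 0,"ax": 0,"ay": 0,"az": 0,"claw": -1},{"x": 0,"y": 0,"z": 0,"ax": 0,"ay": 0,"az": 0,"claw": -1},{"x": 0,"y": 0,"z": 0,"ax": 0,"ay": 0,"az": 0,"claw": -1},{"x": 0,"y": 0,"z": 0,"ax": 0,"ay": 0,"az": 0,"claw": -1},{"x": 0,"y": 0,"z": 0,"ax": 0,"ay": 0,"az": 0,"claw": -1},{"x": 0,"y": 0,"z": 0,"ax": 0,"ay": 0,"az": 0,"claw": -1},{"x": 0,"y": 0,"z": 0,"ax": 0,"ay": 0,"az": 0,"claw": -1},{"x": 0,"y": 0,"z": 0,"ax": 0,"ay": 0,"az": 0,"claw": -1},{"x": 0,"y": 0,"z": 0,"ax": 0,"ay": 0,"az": 0,"claw": -1},{"x": 0,"y": 0,"z": 0,"ax": 0,"ay": 0,"az": 0,"claw": -1}]'

```text
time_s: 21.78
position: [0.5391, -0.1152, 0.2966]
tcp_rot: [1.792, 2.581, 0.0]
wrist_force: [0.6, 0.1, -8.6]
grip_width: 0.0171
grasp_force: 60.0
```

Run:
```python
from h import *
S=camera_info("scene");p=[.5391,-.1155,.353]
sc=grab_frame("scene");cv2.imwrite("pics/scene9.png",sc[:,:,::-1])
g=cv2.cvtColor(sc,cv2.COLOR_RGB2GRAY).astype(int);g8=cv2.imread("pics/scene8.png",0).astype(int);g7=cv2.imread("pics/scene7.png",0).astype(int)
R_=np.s_[130:210,205:325];print("diff 9-8",np.abs(g-g8)[R_].mean().round(2),np.abs(g8-g7)[R_].mean().round(2))
z=.1264+.013
u=proj(W(p,[[0,.062,z+.004],[0,.062,z+.035],[0,.062,z+.073],[0,.062,z+.085]]),S).round(1);print(u.tolist())
x,y=u[2].astype(int)
for r in range(y-12,int(u[0,1])+10,2): print(r,g[r,x-14:x+15:2])
# same mount before the lift (lifted to 20 mm)
```

```text
diff 9-8 1.2 1.14
[[242.9, 170.0], [242.7, 158.3], [242.5, 143.3], [242.4, 138.3]]
131 [235 234 236 203 139 102  48  38  41  41  42  39  39  38  37]
133 [212 214 236 229 234 229 153  66  39  35  41  37  41  50  45]
135 [229 225 236 232 214 184 148 143 118  74  41  37  43  55  50]
137 [220 220 189 161 155 177 129 118 124 196 162  46  37  48  45]
139 [141 150 173 219 235 243 136  51  45 184 237  99  63  43  36]
141 [165 232 240 242 242 241 107  50  47 180 238 106 103  92  62]
143 [182 241 240 242 242 240  82  51  46 177 235 100  95  99 103]
145 [171 244 241 241 240 228  75  51  52 166 220 124 126 144 116]
147 [154 236 240 241 242 238  81  46  51 125 159 149 160 184 165]
149 [149 240 237 236 234 236 118  49  66 115 119 116 114 113 122]
151 [151 245 235 202 174 223 175 124 120 120 117 116 111 112 117]
153 [156 245 153  95  98 132 128 142 136 113 101 103 112 113 114]
155 [131 183  75  89  89  82  97 140 132  88  70  74  88  80  81]
157 [ 77  88  89 140 140 135 123 137 135 118 112 100  89  87  83]
159 [ 57  63 116 132 132 122 115 137 136 128 134 141 138 134 102]
161 [ 55  72  88 106 126 125 117 137 134  96  94  98  97  81  71]
163 [ 63  72  96 139 137 121 107 135 134  90  79  73  70  69  70]
165 [ 68  80 121 115  88  79  89 133 132  82  68  72  70  71  70]
167 [ 90 124 127  76  72  77  84 129 132  76  48  52  65  68  72]
169 [139 145 130  85  78  79  78 117 119  71  47  46  60  70  70]
171 [144 134 110  95  71  62  56  61  64  51  53  53  66  71  70]
173 [101  85  77  77  72  72  66  60  59  63  68  71  74  73  71]
175 [73 76 70 73 74 76 75 73 73 74 74 73 73 70 72]
177 [69 69 68 68 70 68 68 65 69 69 69 66 65 71 72]
179 [71 69 68 67 66 66 65 65 65 65 61 61 62 66 61]
```

The ring sits at rows 139–150 directly above a vertical post at columns 242–244, rows 151–169, where an upright mount in the pocket should appear. The image holds still apart from noise, and the carrier is about 126 mm up. I hand in.

```bash
python3 -c "
from workcell import arm
print(arm.close_job())"
```

```text
the job is handed in; nothing more can be done
None
```

I stood the lens mount in the free pocket, then swung the handle up and lifted the carrier by its sleeve about 126 mm. I handed the job in with the carrier held there: side-to-side tilt was about 0.5°, fore-aft tilt could not be measured closely, and successive camera frames showed no movement. The lens mount was checked upright after the lift; the other two items were not checked separately.

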